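# Hardness check of a denture-acrylic sample plate

### The arm

A 6-joint arm with a two-finger parallel gripper is mounted at the origin on a cart in front of the work surface, level with it; the furniture and walls round the work are solid. World frame = base frame: x ahead of the robot, y to its left, z up, the work surface at z = 0. Lengths are in m, angles in degrees, forces in N, time in s.
With the tool pointing down it reaches from about 0.4 to 0.825 m from the base axis. Payload 7 kg.
Tool frame: the origin (TCP) lies midway between the tips of the shut fingers; the grasp point (between the pads) lies 19 mm behind it; z points along the fingers, y is the line along which they close (so a half turn about z gives the same grasp; the last joint's range is limited). The gripper opens to 88 mm and grips with 3 to 60 N. Pads are 19 mm wide; open, the fingers measure 130 mm over their backs; the gripper's body (78 mm by 193 mm) begins 47 mm behind the grasp point.
Start: joints at [-50.472, 20.546, 0.682, 0, -70.136, -16.507], TCP at [0.264, -0.621, 0.227] pointing down, gripper open.
Joint ranges: [-176.03, 176.03], [-82.01, 121.73], [-58.28, 71.71], [-173.87, 95.51], [-174.79, -0.11], [-173.66, 173.66]. Speed limits (degrees/s): [136.94, 136.94, 172.46, 180, 180, 180].

### API

Orientations are given as a 3x3 rotation matrix whose columns are the frame's x, y, z axes.
In Python, from rig import robot gives the robot as it stands. Calls block until the motion is done:
- robot.goto(position, orientation): joint-space move of the TCP to a pose.
- robot.servo_line(position, ori=None, speed=0.15): straight line of the TCP; ori=None keeps the orientation; speed is the mean speed in m/s.
- robot.movej(angles): joint-space move.
- robot.move_gripper(opening): opening from 0.0 (shut) to 1.0 (fully open); the grip force is fixed at half the most; returns when the fingers have stopped.
- robot.dwell(seconds).
- robot.ik(position, orientation): joint angles nearest the present ones, or None.
- robot.grab_frame(name): name is "side" or "top"; returns (picture, depth): 480x640x3 uint8, red, green, blue; 480x640 float32, m along the optical axis (not along the pixel's ray), 0 where there is no reading.
- robot.camera_info(name): a dict with "vfov" (degrees; the focal length in pixels is half the picture's height over the tangent of half this angle, whatever the lens; pixels are square), "cx", "cy" (the principal point, pixels), "view" (4x4, takes a point from world to camera coordinates). Camera axes: x right, y down, z forward; pixel columns grow to the right and rows downward; lengths in m; the calibration is good to about 2 mm. A picture is of the moment at which its call begins. camera_info takes no time and is no camera call.
A pose or a line that the arm cannot do raises robot.Unreachable and nothing moves.
- robot.job_done(): hands the job in; it is judged then, once.
Readings, each from a call of its own:
- robot.read_t(): time.
- robot.read_qpos(): joint angles.
- robot.read_qvel(): joint speeds.
- robot.read_effort(): joint torques, N m.
- robot.read_position(): TCP position.
- robot.read_tcp_rot(): TCP orientation.
- robot.read_force(): force on the tool from outside, world axes, zero at the start.
- robot.read_ft_torque(): the same for the moment, N m.
- robot.read_grip_width(): opening from 0.0 (shut) to 1.0 (fully open).
- robot.read_finger_force(): force on a finger pad.
Only numpy, scipy, OpenCV 4.12 (cv2) and the standard library are available. Lean on these libraries where they do the work, as an engineer would, in place of code of your own. Each camera call takes 0.05 s, during which the arm holds its last target. There are 200 camera calls.

### The job

Slide the sample plate with the pink acrylic pad into the channel of the blue test stand, grip tab towards the robot, until it is fully home against the end stop. Then take the white hardness probe out of its black rest and hold it upright with the brass tip inside the red-ringed spot on the pad, pressing gently so that the spring plunger is about half-way in (4 of its 8 mm). Finish while still holding the probe there, and leave the ivory plate, wax tin, study model and stone block where they are.

Things in the scene. Friction and masses are not known exactly. Their poses are not given: they have to be found in the camera images.
- pink_plate_tab (a point): Centre of the pink plate's grip tab, 26 mm above the plate's underside. Grey tab, 22 mm long (x), 10 mm thick (y: grip across it), from the plate's top (8 mm) to 42 mm above the underside, 34 mm behind (-x) the plate's centre. x points from the tab to the plate's leading edge, which is 79 mm ahead of this point.
- ivory_plate_tab (a point): Same point of the second plate, of the same shape but with an ivory pad and no ring. Leave it alone; it and the pink plate swap places at random.
- mark (a point): Centre of the red-ringed spot on the top face of the pink plate (8 mm above its underside; pad and print are flush). Red ring 15 mm outside, 10 mm inside diameter, white within. In the plate's axes it lies 48 mm ahead (+x) and 7 mm to the left (+y) of the tab's centre.
- stand_home (a point): Where the tab's centre is when the plate is fully home, 34 mm above the bench; +x is the way the plate slides in. Along x from this point: floor from -33 to +91 mm, flared lead-in (80 mm wide at its mouth) +5 to +24, straight guides +24 to +81, face of the end stop +79. The tab and the plate's rear stay outside the guides.
- stand: Fixed test stand: blue base 124 x 96 mm, its floor 8 mm above the bench, with an aluminium channel 63 mm wide, open at -x. Lips over its edges leave 10 mm above the floor for the 8 mm plate; guides, lips and stop reach 22 mm above the bench. Origin on the bench, 34 mm ahead (+x) of stand_home; same axes.
- pink_plate: Loose sample plate lying flat: aluminium, 90 (x) x 60 (y) x 8 mm, about 90 g, with a thin pink pad on top that carries the red-ringed spot and a grey grip tab at its rear. Origin at the centre of its underside, axes as at its tab.
- probe_grip (a point): Grip point on the probe's axis, 80 mm above the lower end of its nose, on the white barrel (18 mm in diameter, from 38 to 110 mm above the nose's end). z is the axis and points up. At the start the probe hangs upright in the rest, this point 94 mm above the bench.
- probe_tip (a point): Brass tip of the probe's plunger, on the probe's axis; it stands 10 mm below the nose (90 mm below the grip point) when free and moves up as the plunger goes in.
- probe: Loose round pen-like hardness probe, about 100 g; origin on its axis at the lower end of its nose, z up along it. From there: steel nose 12 mm in diameter to 30 mm, dark collar 28 mm in diameter to 38 mm, white barrel 18 mm in diameter to 110 mm, blue cap to 116 mm.
- plunger (a joint): How far the spring plunger is pushed into the nose: 0 free, 0.008 m fully in. The spring needs about 1 N to start and 5 N for fully in (3 N at half-way).
- rest: Fixed black block, 64 x 64 x 44 mm high, with an 18 mm bore upright through its centre in which the probe's nose hangs, so the probe is lifted straight up by at least 45 mm to clear it. Origin at the centre of its underside.
- wax_tin: Loose blue and white round tin of pink wax, 69 mm across, 25 mm high; origin under its centre. Leave alone.
- study_model: Loose light-blue plaster dental model, 84 x 75 x 39 mm; origin under its centre. Leave alone.
- die_block: Loose beige stone block, 51 x 56 x 27 mm; origin under its centre. Leave alone.
Mind the look-alikes: they are no part of the job. Leave any orange or purple look-alike of the pink_plate alone.

How it is judged:
By the outcome, as a careful person would: the job done as asked, in the order asked, and still so for the second after the job is handed in, while the arm keeps its last pose, push and grip.
It also fails if it takes over 61 s, if anything falls off the work surface, if the arm or the gripper's body presses on something with over 40 N, if the wrist force passes 120 N, or if a joint passes its speed limit or range.

## Working session

There is one attempt and no reset: what is moved stays moved. The work goes in short steps, each a Python script; the robot and the scene stay as the last script left them, time stands still between calls to the robot, and variables do not carry over. Pictures are saved under pics/ and viewed, at most 10 in all, crops included, and the job is handed in when it is done.

```bash
ls; mkdir -p pics; python3 - <<'E'
from rig import robot
import cv2,numpy as np
for n in("side","top"):
    p,d=robot.grab_frame(n); cv2.imwrite(f"pics/{n}0.png",p[:,:,::-1]); np.savez(f"pics/{n}0.npz",p=p,d=d)
    i=robot.camera_info(n); print(n,i["vfov"],i["cx"],i["cy"]);print(np.round(np.array(i["view"]),4))
    print((d>0).mean())
print(robot.read_t())
E
```

```text
pics
side 42.22304738551868 328.7228220188993 241.3567093426527
[[-9.4920e-01 -3.1460e-01 -1.2000e-03  5.2770e-01]
 [-1.3910e-01  4.2310e-01 -8.9530e-01  1.5350e-01]
 [ 2.8220e-01 -8.4970e-01 -4.4540e-01  1.3233e+00]
 [ 0.0000e+00  0.0000e+00  0.0000e+00  1.0000e+00]]
0.9960677083333334
top 56.548947348050554 315.660127961215 233.9684617674451
[[-0.007  -1.     -0.0069  0.0292]
 [-0.9963  0.0076 -0.0854  0.5671]
 [ 0.0854  0.0063 -0.9963  1.0131]
 [ 0.      0.      0.      1.    ]]
0.996220703125
0.1
```

View pics/side0.png

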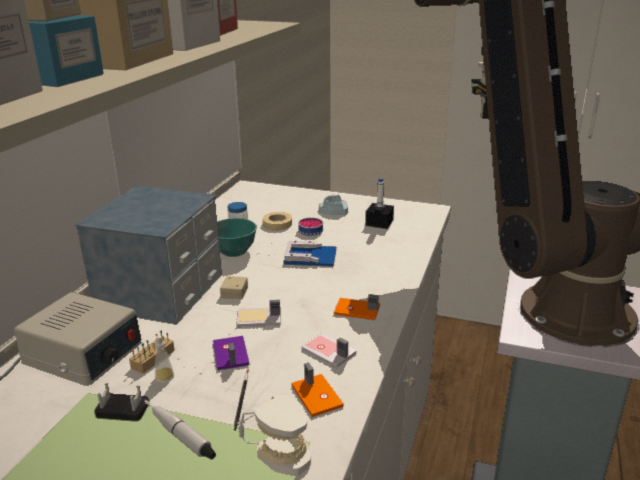

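View pics/top0.png

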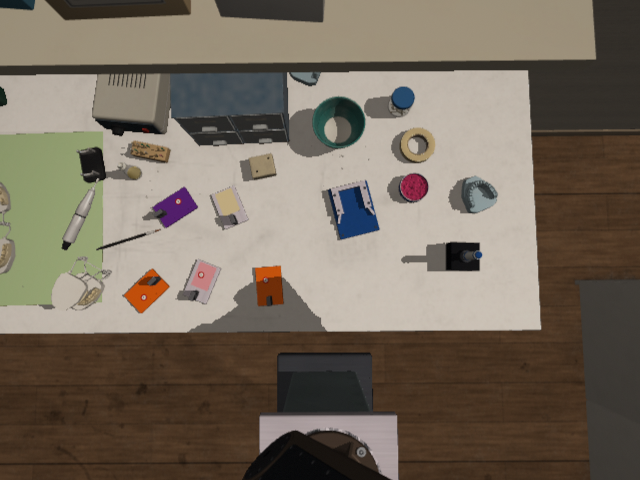

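```bash
cat > h.py <<'E'
import cv2,numpy as np
from rig import robot
def cam(n):
    i=robot.camera_info(n); f=240/np.tan(np.radians(i["vfov"]/2)); return f,i["cx"],i["cy"],np.array(i["view"])
def ray(n,uv):
    f,cx,cy,V=cam(n); uv=np.atleast_2d(uv).astype(float)
    d=np.c_[(uv[:,0]-cx)/f,(uv[:,1]-cy)/f,np.ones(len(uv))]
    R=V[:3,:3]; return -R.T@V[:3,3], d@R
def onplane(n,uv,z):
    o,d=ray(n,uv); return o+d*((z-o[2])/d[:,2])[:,None]
def bydepth(n,uv,dep):
    o,d=ray(n,uv); uv=np.atleast_2d(uv).astype(int); return o+d*dep[uv[:,1],uv[:,0]][:,None]
def proj(n,P):
    f,cx,cy,V=cam(n); c=np.atleast_2d(P)@V[:3,:3].T+V[:3,3]; return np.c_[f*c[:,0]/c[:,2]+cx,f*c[:,1]/c[:,2]+cy]
def grab(n,tag):
    p,d=robot.grab_frame(n); cv2.imwrite(f"pics/{tag}.png",p[:,:,::-1]); return p,d
E
python3 - <<'E'
from h import *
print(robot.read_position(),robot.read_qpos(),robot.read_grip_width())
z=np.load("pics/top0.npz");p=z["p"]
c=lambda x,y:cv2.resize(p[y-40:y+40,x-40:x+40],(400,400),interpolation=cv2.INTER_CUBIC)
a=np.hstack([c(203,281),c(354,210)]);
cv2.imwrite("pics/crop1.png",a[:,:,::-1])
hsv=cv2.cvtColor(p,cv2.COLOR_RGB2HSV)
for (x,y) in [(203,278),(200,275),(208,285),(354,228),(340,225),(192,294),(195,292),(478,254),(464,257),(205,265)]: print((x,y),p[y,x],hsv[y,x],np.round(bydepth("top",(x,y),z["d"])[0],4))
E
```

```text
[ 0.26373983 -0.6208607   0.22574032] [-5.04744108e+01  2.05851607e+01  6.38496745e-01 -1.66447606e-02
 -7.01362391e+01 -1.65063110e+01] 1.0042652149791278
(203, 278) [194 125 124] [  0  92 194] [0.467  0.2898 0.0095]
(200, 275) [178 167 156] [ 15  32 178] [0.4741 0.2987 0.0029]
(208, 285) [196 128 128] [  0  88 196] [0.4505 0.2793 0.0037]
(354, 228) [ 21  54 102] [108 203 102] [ 0.5823 -0.0656  0.0067]
(340, 225) [ 22  56 104] [108 201 104] [ 0.5895 -0.0325  0.0081]
(192, 294) [80 76 77] [173  13  80] [0.4314 0.3066 0.0391]
(195, 292) [57 54 54] [ 0 13 57] [0.4359 0.2994 0.0409]
(478, 254) [ 24  57 106] [108 197 106] [ 0.514  -0.3126  0.1284]
(464, 257) [28 35 45] [108  96  45] [ 0.5101 -0.3049  0.0622]
(205, 265) [195 128 128] [  0  88 195] [0.4974 0.2854 0.0101]
```

View pics/crop1.png

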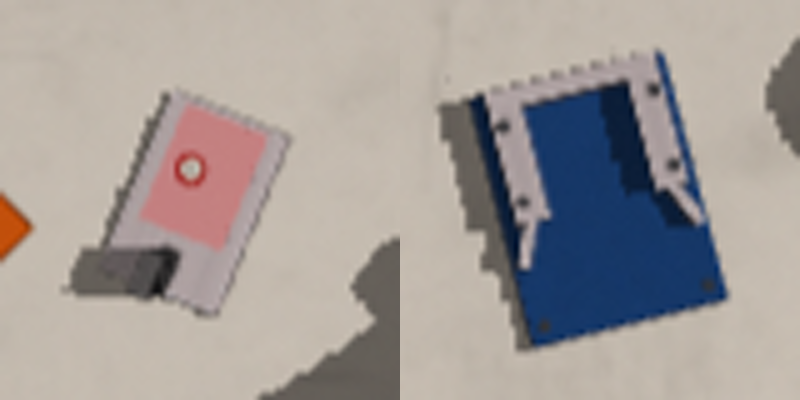

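```bash
cat > det.py <<'E'
from h import *
def big(m):
    n,l,s,c=cv2.connectedComponentsWithStats(m.astype(np.uint8)); k=1+np.argmax(s[1:,4]); return l==k
def roi(m,x0,y0,x1,y1):
    o=np.zeros_like(m); o[y0:y1,x0:x1]=m[y0:y1,x0:x1]; return o
def rectw(n,m,z):
    c=max(cv2.findContours(m.astype(np.uint8),cv2.RETR_EXTERNAL,cv2.CHAIN_APPROX_NONE)[0],key=cv2.contourArea)
    w=onplane(n,c[:,0,:],z)[:,:2]
    r=cv2.minAreaRect((w*1000).astype(np.float32)); b=cv2.boxPoints(r)/1000; return np.array(r[0])/1000,np.array(r[1])/1000,r[2],b
def axis(b,want,long=True):
    e1,e2=b[1]-b[0],b[2]-b[1]; a=e1 if (np.linalg.norm(e1)>np.linalg.norm(e2))==long else e2
    a=a/np.linalg.norm(a); return a if a@want>0 else -a
def hsv(p): return cv2.cvtColor(p,cv2.COLOR_RGB2HSV).astype(int)
E
python3 - <<'E'
from det import *
z=np.load("pics/top0.npz");p=z["p"];H=hsv(p);h,s,v=H[...,0],H[...,1],H[...,2]
red=((h<8)|(h>172))
pad=roi(red&(s>60)&(v>100),175,250,230,310); pad=big(pad)
c,sz,a,b=rectw("top",pad,.008); print("pad",c,sz,a)
ring=roi(red&(s>125)&(v>100),175,250,230,310); ys,xs=np.nonzero(ring); print("ringpx",len(xs),xs.mean(),ys.mean())
mk=onplane("top",(xs.mean(),ys.mean()),.008)[0]; 
al=roi((s<30)&(v>90)&(abs(z["d"])>0),170,250,230,310)
ax=axis(b,np.array([1,0]),True); ay=np.array([-ax[1],ax[0]])
print("mark",mk,"ax",ax,np.degrees(np.arctan2(ax[1],ax[0])),"tab",mk[:2]-.048*ax-.007*ay, "pad rel",(c-mk[:2])@ax,(c-mk[:2])@ay)
bl=big(roi((h>100)&(h<118)&(s>140),325,170,390,245))
c,sz,a,b=rectw("top",bl,.008);print("stand",c,sz,a,b.round(4).tolist())
sx=axis(b,np.array([1,0]));print("sx",sx,np.degrees(np.arctan2(sx[1],sx[0])),"home",c-.029*sx)
cap=big(roi((h>100)&(h<118)&(s>150)&(v>50),465,240,490,270)); ys,xs=np.nonzero(cap); print("cap",len(xs),xs.mean(),ys.mean(),onplane("top",(xs.mean(),ys.mean()),.130))
bk=big(roi((v<70)&(s<150),440,235,490,275)); c,sz,a,b=rectw("top",bk,.044);print("rest",c,sz,a)
# side view
z=np.load("pics/side0.npz");p=z["p"];H=hsv(p);h,s,v=H[...,0],H[...,1],H[...,2]
red=((h<8)|(h>172))
ring=roi(red&(s>110)&(v>100),300,330,360,365); ys,xs=np.nonzero(ring); print("side ring",len(xs),xs.mean(),ys.mean(),onplane("side",(xs.mean(),ys.mean()),.008))
bl=big(roi((h>100)&(h<118)&(s>140),275,235,345,272)); c,sz,a,b=rectw("side",bl,.008);print("side stand",c,sz,a,b.round(4).tolist())
cap=big(roi((h>100)&(h<118)&(s>120),370,172,392,190)); ys,xs=np.nonzero(cap);print("side cap",len(xs),xs.mean(),ys.mean(),onplane("side",(xs.mean(),ys.mean()),.127))
for P in [(.51,-.31,.044)]: print(proj("side",P),proj("top",P))
E
```

```text
pad [0.47188818 0.28941907] [0.04151658 0.05691837] 67.99603271484375
ringpx 16 200.375 274.75
mark [0.47466478 0.29648521 0.008     ] ax [ 0.92715806 -0.3746703 ] -22.003935 tab [0.4275385  0.30797928] pad rel 7.312909802322763e-05 -0.007591742084782839
stand [ 0.62157568 -0.06548073] [0.10983702 0.09332944] 13.714591979980469 [[0.557200014591217, -0.03319999948143959], [0.5792999863624573, -0.12380000203847885], [0.6859999895095825, -0.09780000150203705], [0.6639000177383423, -0.0071000000461936]]
sx [0.9714888  0.23708555] 13.714591 home [ 0.59340251 -0.07235621]
cap 28 478.2142857142857 254.5 [[ 0.51291286 -0.31242906  0.13      ]]
rest [ 0.51273346 -0.30622421] [0.07248546 0.06323366] 87.82147979736328
side ring 13 320.38461538461536 346.6923076923077 [[0.47576819 0.29316684 0.008     ]]
side stand [ 0.62456488 -0.05864767] [0.12013684 0.09076396] 18.20057487487793 [[0.5533000230789185, -0.034299999475479126], [0.5817000269889832, -0.12049999833106995], [0.6958000063896179, -0.08299999684095383], [0.6675000190734863, 0.0031999999191612005]]
side cap 8 380.5 179.5 [[ 0.51435522 -0.32109795  0.127     ]]
[[379.97411198 209.37400665]] [[463.67133724 257.29416923]]
```

```bash
cat >> h.py <<'E'
def R(yaw):
    c,s=np.cos(np.radians(yaw)),np.sin(np.radians(yaw)); return np.array([[c,s,0],[s,-c,0],[0,0,-1.]])
def st(): print("t",robot.read_t(),"pos",np.round(robot.read_position(),4),"F",np.round(robot.read_force(),2),"w",round(robot.read_grip_width(),3),"ff",np.round(robot.read_finger_force(),2))
E
python3 - <<'E'
from h import *
for y in(-22,158):
    for P in [(.4275,.3075,.1),(.503,-.094,.06)]:
        q=robot.ik(P,R(y if P[0]<.5 else y+35.7)); print(y,None if q is None else np.round(q,1))
E
```

```text
-22 [ 57.1  13.6 -27.6   0.  -48.8  10.9]
-22 [ 11.4  15.4 -31.9   0.  -42.7  92.3]
158 [  57.1   13.6  -27.6    0.   -48.8 -169.1]
158 [ 11.4  15.4 -31.9   0.  -42.7 -87.7]
```

```bash
python3 - <<'E'
from h import *
robot.move_gripper(.45)
robot.goto((.4275,.3075,.11),R(-22))
robot.servo_line((.4275,.3075,.013),speed=.08); st()
robot.move_gripper(0.); st()
robot.servo_line((.4275,.3075,.07),speed=.1); st()
grab("top","top1"); p,d=grab("side","side1")
cv2.imwrite("pics/s1c.png",cv2.resize(p[280:400,260:420,::-1],(800,600)))
E
```

```text
t 5.7333 pos [0.4277 0.3079 0.0135] F [ 0.38  0.27 -0.11] w 0.447 ff 0.0
t 6.325 pos [0.4275 0.3074 0.0131] F [-0.38 -0.12  2.42] w 0.111 ff 29.99
t 7.0417 pos [0.4272 0.3072 0.0696] F [ 0.35 -0.37 -1.19] w 0.116 ff 29.98
```

View pics/s1c.png

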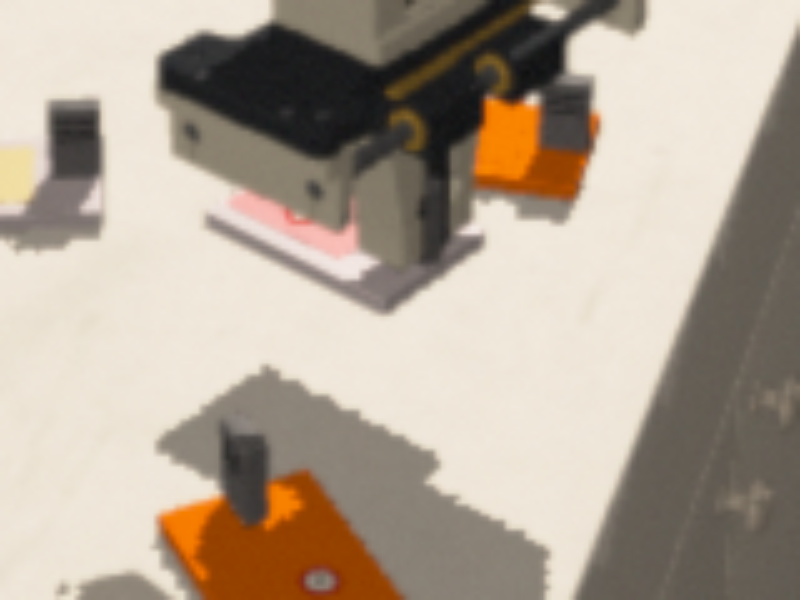

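The pink plate hangs level in the fingers (crop about (340,250)), neighbours untouched. Next, the pose in front of the channel.

```bash
python3 - <<'E'
from det import *
yaw=13.7; sx=np.array([np.cos(np.radians(yaw)),np.sin(np.radians(yaw))]); home=np.array([.6003,-.0707])
a=home-.105*sx
robot.goto((*a,.07),R(yaw)); robot.servo_line((*a,.045),speed=.05); st()
p,d=grab("top","top2"); np.savez("pics/top2.npz",p=p,d=d)
p2,d2=grab("side","side2"); np.savez("pics/side2.npz",p=p2,d=d2)
im=np.hstack([cv2.resize(p[165:265,310:410],(400,400),interpolation=2),cv2.resize(p2[225:305,275:355],(400,400),interpolation=2)])
cv2.imwrite("pics/c2.png",im[:,:,::-1])
E
```

```text
t 9.3083 pos [ 0.4983 -0.0956  0.0448] F [ 0.47 -0.35 -1.96] w 0.112 ff 29.98
```

View pics/c2.png

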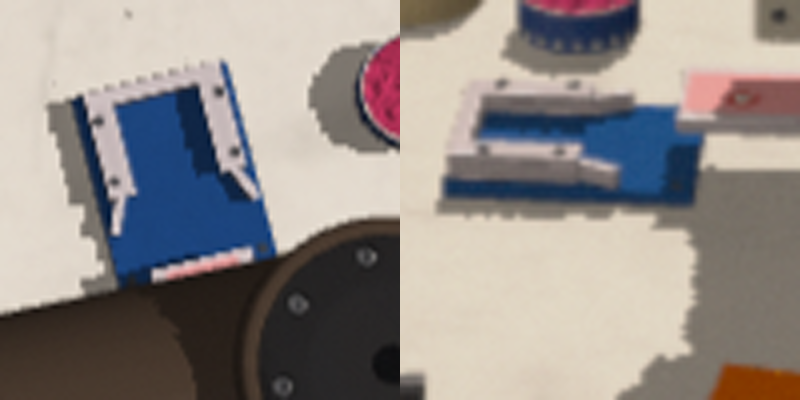

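```bash
python3 - <<'E'
from det import *
z=np.load("pics/top2.npz");p=z["p"];H=hsv(p);h,s,v=H[...,0],H[...,1],H[...,2]
blue=(h>98)&(h<122)&(s>110)
def line(px,zz):
    w=onplane("top",px,zz)[:,:2]; vx,vy,x0,y0=cv2.fitLine((w*1000).astype(np.float32),cv2.DIST_HUBER,0,.01,.01).ravel()
    if vx<0: vx,vy=-vx,-vy
    P=np.array([x0,y0])/1000; d=np.array([vx,vy]); return P,d
def rep(n,P,d): 
    t=(.6-P[0])/d[0]; print(n,"ang",round(np.degrees(np.arctan2(d[1],d[0])),2),"y at x=.6:",round(P[1]+t*d[1],4))
L,Rr,LO,RO=[],[],[],[]
for r in range(184,230):
    c=np.nonzero(blue[r,325:380])[0]+325
    if len(c)==0: continue
    if 193<=r<=203:
        k=[x for x in range(341,358)]; m=blue[r,335:370]; cc=335+np.nonzero(m)[0]
        mid=352; a=mid
        while blue[r,a-1]: a-=1
        b=mid
        while blue[r,b+1]: b+=1
        L.append((a-.5,r)); Rr.append((b+.5,r))
    if 192<=r<=228: LO.append((c[0]-.5,r))
    if 186<=r<=224: RO.append((c[-1]+.5,r))
for n,q,zz in(("Lin",L,.022),("Rin",Rr,.022),("Lout",LO,.008),("Rout",RO,.008)): rep(n,*line(np.array(q),zz))
# plate leading edge: whitish/pinkish above arm
m=roi((v>120)&~blue&(s<110),343,226,376,236); ys,xs=np.nonzero(m); 
for r in range(226,236): print(r,''.join('#' if x else '.' for x in m[r,340:380]), ''.join('#' if x else '.' for x in blue[r,340:380]))
E
```

```text
Lin ang 15.11 y at x=.6: -0.0468
Rin ang 14.88 y at x=.6: -0.0976
Lout ang 13.6 y at x=.6: -0.0223
Rout ang 13.76 y at x=.6: -0.1191
226 ........................................ ################################.##.###.
227 ............................#####....... ############################.....##..##.
228 ........................##########...... ########################..........#####.
229 ....................#############....... ###################...............####..
230 ................################........ ###############.........................
231 ............################............ ###########.............................
232 ........###############................. ########................................
233 ........###########..................... #######.................................
234 ........######.......................... ##..####................................
235 ........................................ ##..###.................................
```

```bash
python3 - <<'E'
from det import *
w=onplane("top",[(347.6,233),(373.8,227.6)],.0398)[:,:2]; mid=w.mean(0); e=w[0]-w[1]
print(w,np.linalg.norm(e),"yaw",np.degrees(np.arctan2(-e[0],e[1])))
a=robot.read_position()[:2]; sx=np.array([np.cos(np.radians(13.7)),np.sin(np.radians(13.7))]); n=np.array([-sx[1],sx[0]])
print("fwd,lat of edge mid from tab",(mid-a)@sx,(mid-a)@n, "lat to stand axis", (np.array([.6,-.071])-mid)@n)
E
```

```text
[[ 0.56762468 -0.04817664]
 [ 0.57958359 -0.10833431]] 0.06133481762817395 yaw 11.243410349498188
fwd,lat of edge mid from tab 0.07701953237580386 -0.0009701930459070412 lat to stand axis 0.000797502758970001
```

```bash
cat >> h.py <<'E'
YAW=13.8; SX=np.array([np.cos(np.radians(YAW)),np.sin(np.radians(YAW))]); SN=np.array([-SX[1],SX[0]]); HOME=np.array([.6001,-.0708])
def sp(x,y,z): return (*(HOME+x*SX+y*SN),z)
def sf():
    F=np.array(robot.read_force()); P=np.array(robot.read_position())-[*HOME,0]
    return np.round([P[:2]@SX*1e3,P[:2]@SN*1e3,P[2]*1e3,F[:2]@SX,F[:2]@SN,F[2]],2)
E
python3 - <<'E'
from h import *
robot.servo_line(sp(-.105,0,.0222),R(YAW),speed=.05); print(sf())
for x in (-.09,-.075,-.065,-.055,-.045,-.035,-.025):
    robot.servo_line(sp(x,0,.0222),speed=.04); f=sf(); print(f)
    if np.linalg.norm(f[3:])>8: break
print(robot.read_t()); grab("top","top3"); grab("side","side3")
E
```

```text
[-1.0506e+02 -1.0000e-02  2.1960e+01 -6.4000e-01 -3.4000e-01 -1.3100e+00]
[-8.997e+01  7.000e-02  2.208e+01 -3.100e-01  2.100e-01 -3.500e-01]
[-7.503e+01  5.000e-02  2.204e+01 -3.400e-01 -1.050e+00 -1.350e+00]
[-6.482e+01  2.000e-02  2.212e+01  1.000e-02 -1.260e+00 -1.960e+00]
[-5.480e+01 -1.000e-02  2.211e+01 -5.100e-01 -2.000e-01 -5.900e-01]
[-4.485e+01  2.000e-02  2.209e+01  9.700e-01 -2.300e-01 -1.450e+00]
[-3.482e+01  1.000e-02  2.211e+01  2.700e-01  2.300e-01 -1.480e+00]
[-24.79   0.03  22.12   0.1   -0.61  -1.4 ]
13.0667
```

```bash
python3 - <<'E'
from h import *
for x in list(np.arange(-.017,-.004,.004))+list(np.arange(-.003,.010,.001)):
    robot.servo_line(sp(x,0,.0222),speed=.03); f=sf(); print(f)
    if np.linalg.norm(f[3:])>7: break
print(robot.read_t()); grab("top","top3"); p,d=grab("side","side3")
cv2.imwrite("pics/c3.png",cv2.resize(p[215:305,275:395,::-1],(800,600),interpolation=2))
E
```

```text
[-16.88   0.04  22.1    0.33   0.32  -0.24]
[-1.279e+01 -1.000e-02  2.219e+01 -5.500e-01 -1.280e+00 -6.300e-01]
[-8.780e+00  2.000e-02  2.219e+01 -3.000e-02  3.000e-02 -8.900e-01]
[-4.780e+00  2.000e-02  2.217e+01 -1.000e-01  4.500e-01 -8.800e-01]
[-2.94  0.   22.18 -0.65 -0.47 -0.95]
[-2.71  0.04 21.99 -3.48  0.22  0.78]
[-2.63  0.08 21.83 -5.72  0.27  1.33]
[-2.63  0.03 21.62 -8.05  1.17  2.23]
15.4333
```

View pics/c3.png

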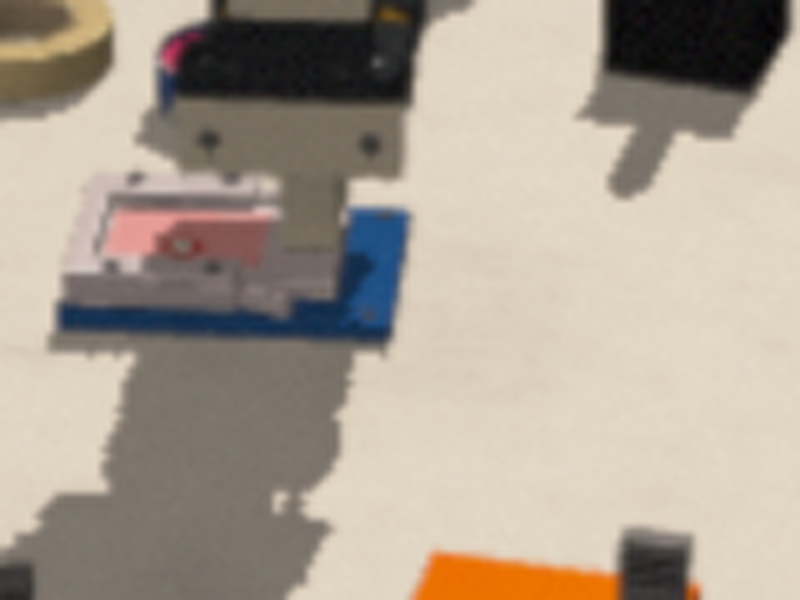

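```bash
python3 - <<'E'
from h import *
robot.servo_line(sp(.002,0,.0212),speed=.03); print(sf())
robot.servo_line(sp(.004,0,.0212),speed=.03); print(sf())
robot.servo_line(sp(-.001,0,.0212),speed=.03); print(sf())
robot.move_gripper(.4); print(sf()); p0=robot.read_position()
robot.servo_line(sp(-.002,0,.10),speed=.15)
robot.goto((.47,-.25,.2),R(YAW)); print(robot.read_t())
p,d=grab("top","top4"); np.savez("pics/top4.npz",p=p,d=d)
p2,d2=grab("side","side4"); np.savez("pics/side4.npz",p=p2,d=d2)
im=np.hstack([cv2.resize(p[165:245,320:400],(400,400),interpolation=2),cv2.resize(p2[225:285,275:350],(400,320),interpolation=2)[:,:].copy() if 0 else cv2.resize(p2[215:295,275:355],(400,400),interpolation=2)])
cv2.imwrite("pics/c4.png",im[:,:,::-1])
E
```

```text
[ -2.56   0.03  21.04 -14.18   1.45  13.06]
[ -2.5    0.04  20.96 -20.49   2.8   17.1 ]
[-2.67 -0.03 21.09 -7.45  1.    6.41]
[-9.200e-01  1.000e-02  2.121e+01 -5.100e-01  6.800e-01 -8.600e-01]
18.65
```

View pics/c4.png

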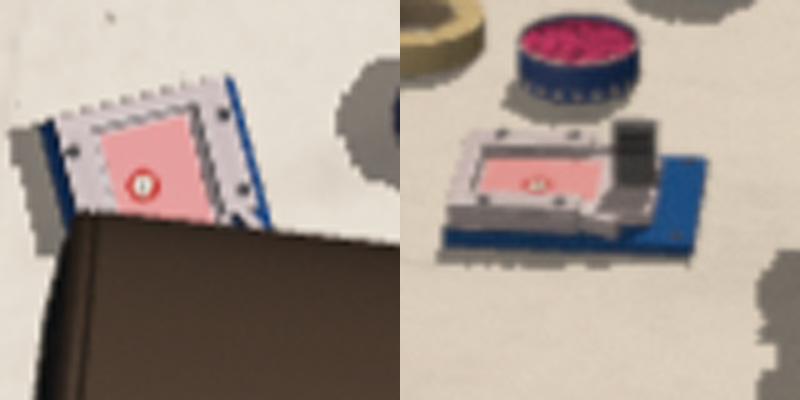

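```bash
python3 - <<'E'
from det import *
for n,(x0,y0,x1,y1) in(("top",(335,190,365,212)),("side",(370//1-275+275-70,245,320,260))):
    z=np.load(f"pics/{n}4.npz");p=z["p"];H=hsv(p);h,s,v=H[...,0],H[...,1],H[...,2]
    m=roi(((h<8)|(h>172))&(s>(110 if n=="top" else 100)),x0,y0,x1,y1) if n=="top" else roi(((h<8)|(h>172))&(s>110),290,245,315,258)
    ys,xs=np.nonzero(m); c=(xs.min()+xs.max())/2,(ys.min()+ys.max())/2
    P=onplane(n,[(xs.mean(),ys.mean()),c],.016); r=P[:,:2]-HOME; print(n,len(xs),xs.mean(),ys.mean(),c,P.round(4).tolist(),"stand xy",(r@SX).round(4),(r@SN).round(4))
z=np.load("pics/side0.npz");p=z["p"];H=hsv(p);h,s,v=H[...,0],H[...,1],H[...,2]
print("pred side cap from top",proj("side",[(.5129,-.3124,.130),(.5129,-.3124,.06)]))
print(v[174:206:3,370:392]); 
z=np.load("pics/top0.npz");p=z["p"];print(cv2.cvtColor(p,cv2.COLOR_RGB2HSV)[246:264:2,440:486,2]); 
E
```

```text
top 23 348.1304347826087 201.91304347826087 (np.float64(348.0), np.float64(202.0)) [[0.6432, -0.052, 0.016], [0.643, -0.0516, 0.016]] stand xy [0.0464 0.0463] [0.008  0.0084]
side 5 300.8 251.0 (np.float64(301.5), np.float64(251.0)) [[0.6487, -0.0588, 0.016], [0.6471, -0.0593, 0.016]] stand xy [0.0501 0.0483] [ 0.0001 -0.0001]
pred side cap from top [[380.27819457 179.60670591]
 [379.3676354  203.5600313 ]]
[[130 129 128 127 126 127 128 127 128 129 128 128 128 128 129 127 125 127
  127 128 130 130]
 [129 127 129 128 129 128 130 127 128 126 128 126 127 126 129 127 128 128
  127 128 126 125]
 [129 125 127 128 125 128 128 127  89  93  94 101  93  92 121 127 127 129
  131 126 128 125]
 [127 128 128 127 126 129 124  87 104 121 124 121 112  91 117 127 129 127
  128 127 127 126]
 [128 126 128 128 126 130 126 105 126 137 135 128 114  96 117 129 126 126
  128 127 125 127]
 [129 129 131 129 128 127 125 109 126 137 135 126 112  94 114 126 129 128
  127 126 127 129]
 [129 128 127 129 131 131 130 129 136 137 133 123 112  88 115 129 130 131
  129 129 129 131]
 [146 142 134 133 134 133 131 132 137 
[... 1354 characters left out ...]
9  10   9
    9  11  24  28  32  49  57  67  70  69  70  69  70  70  57  52  97  64
   78  98 103 105 109 132 186 199 200 199]
 [ 99 100 100 101 101  78  26   3   4   6   4   8   9   8   9   9   8   9
    8   9  17  27  29  40  40  50  55  59  58  57  57  57  57  48  49  69
   69 109 102 109 159 194 199 199 200 200]
 [101 101 101 102 101  79  26   5   5   5   5   7   9   9  13  15  14  14
   15  10  11  13  24  37  43  49  50  52  53  52  45  31  25  24  20  19
   19  20  21  96 189 199 200 200 200 200]
 [101 102 101 102 102  79  25   6   4   6   4  14  18  19  20  19  19  19
   19  20  15  16  14  17  20  30  31  36  30  21  20  18  20  20  21  20
   21  20  19  97 190 201 201 200 199 198]]
```

```bash
python3 - <<'E'
from det import *
P=np.array([.5130,-.3124]); 
robot.move_gripper(.8)
robot.goto((*P,.2),R(YAW)); robot.servo_line((*P,.075),speed=.12); st()
robot.move_gripper(0.); robot.dwell(.2); st()
z0=robot.read_position()[2]
robot.servo_line((*P,.15),speed=.12); robot.dwell(.2); st()
m=sp(.0463,.0074,.150); robot.goto(m,R(YAW)); 
# TCP height with nose end at h above pad(.016): tcp = z0-.014+nose
robot.servo_line((*m[:2],z0-.014+.016+.010+.008),speed=.1); robot.dwell(.3); st(); print(z0,sf())
p,d=grab("top","top5"); p2,d2=grab("side","side5"); np.savez("pics/side5.npz",p=p2,d=d2)
im=np.hstack([cv2.resize(p[165:245,310:390],(400,400),interpolation=2),cv2.resize(p2[185:265,265:345],(400,400),interpolation=2)])
cv2.imwrite("pics/c5.png",im[:,:,::-1])
E
```

```text
t 21.1333 pos [ 0.5136 -0.3125  0.0759] F [-0.54 -0.2  -1.4 ] w 0.802 ff 0.0
t 22.2167 pos [ 0.5131 -0.3124  0.075 ] F [-0.6  -0.42 -0.14] w 0.195 ff 30.0
t 23.1917 pos [ 0.5125 -0.3122  0.149 ] F [-1.49  0.5  -0.54] w 0.202 ff 30.0
t 25.3083 pos [ 0.6436 -0.0525  0.0957] F [-0.4  -0.03 -0.65] w 0.199 ff 30.0
0.07504201875389924 [ 4.661e+01  7.440e+00  9.566e+01 -3.900e-01  7.000e-02 -6.500e-01]
```

View pics/c5.png

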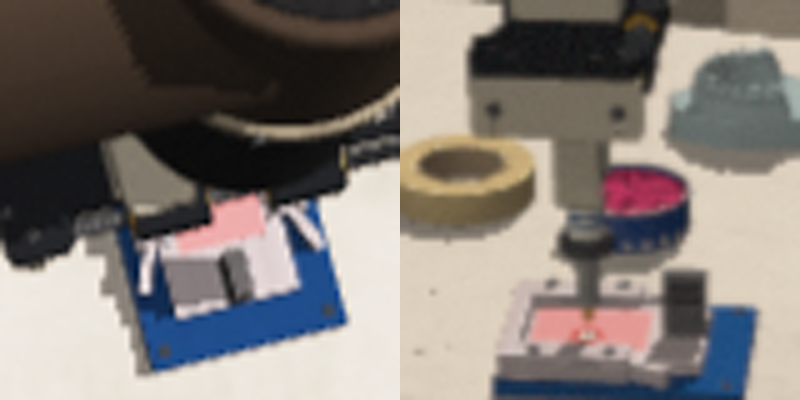

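```bash
python3 - <<'E'
from det import *
m=sp(.0463,.0074,.0)
robot.servo_line((*m[:2],.07504-.014+.016+.010+.001),speed=.05); robot.dwell(.3); st()
p2,d2=grab("side","side6"); p=np.load("pics/side4.npz")["p"]
c=lambda q:cv2.resize(q[236:261,290:315],(400,400),interpolation=cv2.INTER_NEAREST)
cv2.imwrite("pics/c6.png",np.hstack([c(p),c(p2)])[:,:,::-1])
E
```

```text
t 26.0 pos [ 0.6433 -0.0526  0.0881] F [-1.25 -0.06 -0.99] w 0.2 ff 30.0
```

View pics/c6.png

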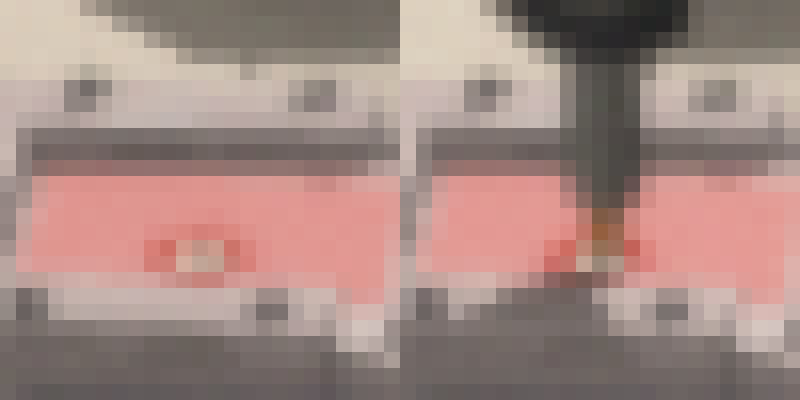

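The tip (crop column 600) is lined up with the ring centre (200 + 400) in column, and lands within about 1 mm of it in depth. I'll press now.

```bash
python3 - <<'E'
from det import *
m=sp(.0463,.0074,.0); zt=.08304
F0=np.mean([robot.read_force() for _ in range(20)],axis=0)
def mean(): 
    a=[];b=[]
    for _ in range(12): a.append(robot.read_force()); b.append(robot.read_position()); robot.dwell(.03)
    return np.mean(a,0),np.mean(b,0)
F0,_=mean(); cmd=zt
for k in range(4):
    robot.servo_line((*m[:2],cmd),speed=.02); robot.dwell(.3)
    F,P=mean(); print(round(cmd,5),P.round(5),(F-F0).round(2),robot.read_t())
    if abs(P[2]-zt)<.0003: break
    cmd+=(zt-P[2])
print(robot.read_tcp_rot().round(4)[:,2],robot.read_grip_width())
p2,d2=grab("side","side7"); p,d=grab("top","top7")
cv2.imwrite("pics/c7.png",np.hstack([cv2.resize(p2[210:260,280:330],(400,400),interpolation=cv2.INTER_NEAREST),cv2.resize(p2[140:300,230:390],(400,400),interpolation=2)])[:,:,::-1])
E
```

```text
0.08304 [ 0.64344 -0.05257  0.08315] [ 0.45 -0.29  3.1 ] 27.55
[ 2.e-04  0.e+00 -1.e+00] 0.1974141932978319
```

View pics/c7.png

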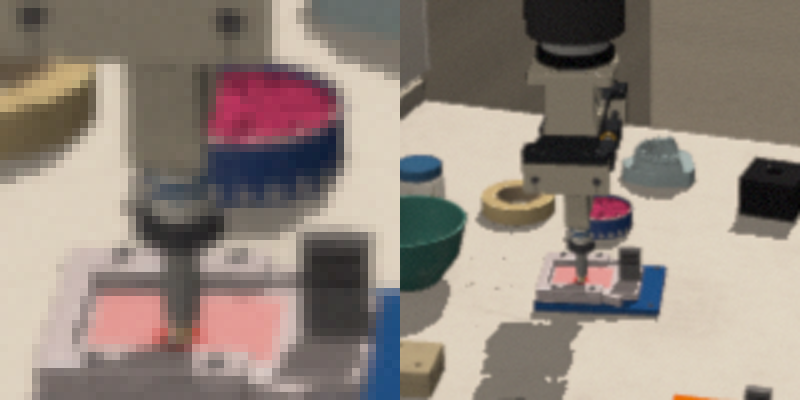

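The probe is upright with its tip inside the ring (left crop about (180,338)). The force is 3.1 N, which is half-way, and nothing else has been disturbed. Handing in.

```bash
python3 -c "
from rig import robot
print(robot.job_done())"
```

```text
the job is handed in; nothing more can be done
None
```

I slid the pink plate in until it stopped firmly against the end stop, and I'm still holding the probe upright on the red-ringed spot. It presses with about 3.1 N, roughly 4 mm of plunger travel, and the job was handed in at about 28 s.

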